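# Latch the bean lid and key in the grind

### The arm

A 6-joint arm with a two-finger parallel gripper is mounted at the origin on the work surface. World frame = base frame: x ahead of the robot, y to its left, z up, the work surface at z = 0. Lengths are in mm, angles in rad, forces in N, time in s.
With the tool pointing down it reaches from about 350 to 925 mm from the base axis. Payload 6.4 kg.
Tool frame: the origin (TCP) lies between the finger pads; the fingertips stand 19 mm ahead of it and the grasp point (between the pads) is the TCP; y points along the fingers, x is the direction in which the jaws open and shut, and the axes are right-handed (so a half turn about y gives the same grasp; the last joint's range is limited). The gripper opens to 85 mm and grips with 20 to 120 N. Pads are 22 mm wide; open, the fingers measure 114 mm over their backs; the gripper's body (76 mm by 85 mm) begins 54 mm behind the grasp point. The pads swing forward as they close: fully open they stand 13 mm farther back than shut.
Start: joints at [-1.289, 0.245, 1.558, -0, 1.339, -0.174], TCP at [286.124, -583.65, 250.29] pointing down, gripper open.
Joint ranges: [-3.13, 3.13], [-1.02, 2.26], [0.13, 2.54], [-0.95, 4.09], [0.21, 2.88], [-2.74, 2.74]. Speed limits (rad/s): [2.57, 2.57, 3.14, 3.14, 3.14, 3.14].

### API

Orientations are given as a 3x3 rotation matrix whose columns are the frame's x, y, z axes.
In Python, from bench import state, grab_frame, camera_info, sign_off gives the robot as it stands. The module is installed in compiled form; this text tells all that it offers.
- The arm moves only by the tool arm_command, never from a script. Its argument "moves" is a list of rows, each an object of numbers: "fingers": the gripper command: -1 is shut, 1 is fully open, values between are in proportion; "x", "y", "z": the shift along the tool's x, y, z in cm; "twist": the turn about the tool's y in degrees. A call has exactly 8 rows; each row is the pose to reach, as a shift and turn from the pose measured when the call began, along the tool's axes at that moment; what a row does not reach only later rows make up. A row lasts 1/10 s, in which the tool goes at most 50 mm and 8.59 degrees, less where a joint would pass 70% of its speed; a pose out of reach is approached as far as the arm can. A call with a gripper value outside its range is refused whole. The fingers move at their own pace and stop on an object; "squeeze" is the grip in N (left out, the last holds). Time passes only in rows, so rows that repeat a pose let the fingers close, or fill a call up. It gives the time, the measured TCP pose, the force and the opening at its end, in the units of the state.
- state(): the state, without advancing time (a new reading comes with each control period).
- grab_frame(name): name is "scene" or "top" or "wrist"; returns (picture, depth): 420x560x3 uint8, blue, green, red; 420x560 float32, mm along the optical axis (not along the pixel's ray), 0 where there is no reading.
- camera_info(name): a dict with "vfov" (degrees; the focal length in pixels is half the picture's height over the tangent of half this angle, whatever the lens; pixels are square), "cx", "cy" (the principal point, pixels), "distortion" ([k1, k2, p1, p2, k3] as OpenCV has them; the pictures are not rectified), "R" (3x3) and "t" (3): a world point X has camera coordinates R X + t; the wrist camera has in their place "T_tool_cam" (4x4, takes a point from camera to tool coordinates, whose origin is the TCP and whose axes are the tool frame's). Camera axes: x right, y down, z forward; pixel columns grow to the right and rows downward; lengths in mm; the calibration is good to about 2 mm. A picture is of the moment at which its call begins: read the wrist's pose just before it. camera_info takes no time and is no camera call.
- sign_off(): hands the job in, once; it reports no verdict.
The state is a dict: "clock": time; "joint_positions": joint angles; "qd": joint speeds; "joint_torque": joint torques, N m; "ee_pos": TCP position; "eef_rot": TCP orientation; "contact_force": force on the tool from outside, world axes, zero at the start; "ft_torque": the same for the moment, N m; "finger_gap": finger opening in mm.
Only numpy, scipy, OpenCV 4.12 (cv2) and the standard library are available. Lean on these libraries where they do the work, as an engineer would, in place of code of your own. Each camera call takes 0.05 s, during which the arm holds its last target.

### The job

Get the coffee grinder going: swing the latch on the bean hopper's lid shut until its arm rests in the catch, and only then press the three keys fully home one at a time, letting each spring back up before the next: first the round key, then the long bar key, then the square key. Do not disturb the cups, the canister or the tamper.

Things in the scene. Friction and masses are not known exactly. Their poses are not given: they have to be found in the camera images.
- machine: Low steel coffee grinder fixed to the counter, 320 (x) x 250 (y) mm, flat top 120 mm above the counter. Origin: centre of its underside; +x to its rear (away from the robot), +z up. Three keys lie in a row along its y on the front half of its top, the row at x -100 mm, 72 mm apart; which key is in which place varies.
- lid_top (a point): Centre of the top of the hopper's dark steel lid, 128 mm across, 188 mm above the counter, at machine x +65 mm, y 0. The round amber hopper and lid are fixed.
- catch (a point): Catch of the lid's latch: fixed dark steel bracket at machine x -10 mm, y 0, 20 mm along x, about 34 mm along y, up to 218 mm above the counter; a slot open towards the machine's +y that takes the end of the latch arm. The point is in the slot, 203 mm above the counter.
- key_round_top (a point): Centre of the top face of the round grey disc key, 56 mm across, about 138 mm above the counter when up, 12 mm proud of its dark surround. Axes as the machine's.
- key_round (a joint): How far the round key is pressed, m: 0 up, 0.008 fully home; it slides straight down and springs back by itself. Spring about 1 N at the start to 4.5 N fully home; a hidden tally adds about 1 N from 4 mm on, so about 5.5 N in all.
- tally_round (a joint): The machine's own memory of the round key, inside the housing and out of sight, m: 0 until the key is pressed; the key shoves it along from 4 mm of its travel onwards, so that after a full press it stays at about 0.004 when the key springs back. It cannot be reset and need not be touched.
- key_bar_top (a point): Centre of the top face of the long narrow rectangular grey bar key, 80 mm along the machine x by 32 mm along y, about 138 mm above the counter when up, 12 mm proud of its dark surround. Axes as the machine's.
- key_bar (a joint): How far the bar key is pressed, m: 0 up, 0.008 fully home; it slides straight down and springs back by itself. Spring about 1 N at the start to 4.5 N fully home; a hidden tally adds about 1 N from 4 mm on, so about 5.5 N in all.
- tally_bar (a joint): The machine's own memory of the bar key, inside the housing and out of sight, m: 0 until the key is pressed; the key shoves it along from 4 mm of its travel onwards, so that after a full press it stays at about 0.004 when the key springs back. It cannot be reset and need not be touched.
- key_square_top (a point): Centre of the top face of the square grey key, 52 x 52 mm, about 138 mm above the counter when up, 12 mm proud of its dark surround. Axes as the machine's.
- key_square (a joint): How far the square key is pressed, m: 0 up, 0.008 fully home; it slides straight down and springs back by itself. Spring about 1 N at the start to 4.5 N fully home; a hidden tally adds about 1 N from 4 mm on, so about 5.5 N in all.
- tally_square (a joint): The machine's own memory of the square key, inside the housing and out of sight, m: 0 until the key is pressed; the key shoves it along from 4 mm of its travel onwards, so that after a full press it stays at about 0.004 when the key springs back. It cannot be reset and need not be touched.
- latch (a joint): Angle of the hopper lid's latch, rad: 0 closed (the arm points from its pivot along the machine's -x, its end resting in the catch, a firm stop), growing as it swings open in the level plane towards the machine's +y (at 1.57 the arm would point along +y). At most 1.3. Stiff hinge (0.06 N m): it stays where it is left.
- latch_tab (a point): Centre of the upright tab of the latch: a steel fin 60 mm long along the arm, 8 mm thick, 40 mm high, its centre 228 mm and top 248 mm above the counter, 100 mm from the pivot. The flat arm under it is 165 mm long, 18 mm wide, 12 mm thick, its top 209 mm above the counter. Site x points from the end of the arm to the pivot.
- latch_pivot (a point): The latch's vertical hinge axis, fixed, 196 mm above the counter, at machine x +145 mm, y 0.
- cup_a_mid (a point): Terracotta ceramic cup, 80 mm across, 85 mm high, standing loose at the machine's left. Its centre, half-way up. A bystander, to be left alone.
- cup_b_mid (a point): The second, equal terracotta cup, nearer the robot. Its centre, half-way up. A bystander, to be left alone.
- canister_mid (a point): Empty steel canister with a screw-top lid, 102 mm across, 148 mm high, standing loose at the machine's right. Its centre, half-way up. A bystander, to be left alone.
- tamper_mid (a point): Copper-coloured steel tamper standing on its 58 mm foot, 92 mm high, at the machine's right. Its centre, half-way up. A bystander, to be left alone.

How it is judged (in metres and radians):
On the way, in this order (a step that is already met when the one before it is completed fails the run):
1. the lid latch is swung closed into its catch (value of joint latch below 0.06 rad), for 0.2 s.
2. the round key is pressed home, the other two being up (value of joint key_round above 0.006 m and value of joint each of key_bar, key_square below 0.002 m), for 0.04 s.
3. the bar key is pressed home, the other two being up (value of joint key_bar above 0.006 m and value of joint each of key_round, key_square below 0.002 m), for 0.04 s.
4. the square key is pressed home, the other two being up (value of joint key_square above 0.006 m and value of joint each of key_round, key_bar below 0.002 m), for 0.04 s.
At the end, for the whole second after the job is handed in: The latch is closed in its catch (within 0.06 rad of its stop), all three keys have been pressed home in the order round, bar, square (tallies beyond 1.5 mm) and all three are up again (less than 2 mm down) (value of joint latch below 0.06 rad and value of joint each of key_round, key_bar, key_square below 0.002 m and value of joint each of tally_round, tally_bar, tally_square above 0.0015 m); the robot touches nothing.
It fails at once if a key is pressed home while the lid latch is open (value of joint any of key_round, key_bar, key_square above 0.0055 m and value of joint latch above 0.1 rad).
It fails at once if the bar key is pressed home before the round one (value of joint tally_bar above 0.0015 m and value of joint tally_round below 0.0015 m).
It fails at once if the square key is pressed home before the bar key (value of joint tally_square above 0.0015 m and value of joint tally_bar below 0.0015 m).
It fails at once if two keys are down at once (value of joint each of key_round, key_bar above 0.003 m or value of joint each of key_round, key_square above 0.003 m or value of joint each of key_bar, key_square above 0.003 m).
It fails at once if a cup, the canister or the tamper is shifted more than 30 mm or tipped over (distance of any of cup_a_mid, cup_b_mid, canister_mid, tamper_mid from where it was at the start of the episode above 0.03 m or angle between any of cup_a_mid, cup_b_mid, canister_mid, tamper_mid's own z axis and vertical above 0.4 rad).
It also fails if it takes over 48 s, if anything falls off the work surface, if the arm or the gripper's body presses on something with over 40 N, if the wrist force passes 120 N, or if a joint passes its speed limit or range.

## Working session

There is one attempt and no reset: what is moved stays moved. The work goes in short steps, Python scripts to look and compute and a tool call to move; the robot and the scene stay as the last step left them, time stands still between calls to the robot, and variables do not carry over. Pictures are saved under pics/ and viewed, and the job is handed in when it is done.

Besides the shell and the picture viewer there is one more tool, called after "Emit:" as a command line: name --argument value ..., lists and objects as JSON in quotes. arm_command: Moves the arm, as the interface text tells. Its arguments: {"type":"object","properties":{"moves":{"type":"array"},"squeeze":{"type":"number"}},"required":["moves"]}

```bash
mkdir -p pics; python3 - <<'E'
from bench import *
import cv2,numpy as np
s=state(); print(s)
for n in ["scene","top"]:
    p,d=grab_frame(n); cv2.imwrite(f"pics/{n}0.png",p); np.savez(f"{n}0.npz",p=p,d=d); print(n,camera_info(n))
print(camera_info("wrist"))
E
```

```text
{'clock': 0.0, 'joint_positions': array([-1.28911268e+00,  2.45823201e-01,  1.55905566e+00, -4.05569753e-05,
        1.33869237e+00, -1.74137943e-01]), 'qd': array([ 1.61489654e-04, -6.71017458e-04, -5.07779685e-04,  2.39235642e-05,
       -3.96158315e-05, -7.46079144e-04]), 'joint_torque': array([-1.30059077e-03, -4.29506278e+01, -3.26131296e+01, -1.79486997e-04,
        5.38601627e-03,  8.64544745e-06]), 'ee_pos': array([ 285.95271608, -583.12160799,  249.15205985]), 'eef_rot': array([[ 4.40208003e-01, -5.87906532e-04,  8.97895633e-01],
       [-8.97893696e-01,  1.88963091e-03,  4.40208291e-01],
       [-1.95549267e-03, -9.99998042e-01,  3.03953079e-04]]), 'contact_force': array([-0.0423811 , -0.32427847, -1.112432  ]), 'ft_torque': array([-0.0280065 , -0.00963616,  0.03615431]), 'finger_gap': 85.32077572735294}
scene {'vfov': 48.835319652886646, 'cx': 288.94601657528796, 'cy': 212.48303413516243, 'distortion': array([-0.15736521,  0.        ,  0.        ,  0.        ,  0.        ]), 'R': array([[ 0.8257393 ,  0.56403812,  0.00395119],
       [ 0.34301099, -0.49657494, -0.79734358]
[... 315 characters left out ...]
3927, -0.00424409],
       [-0.99774164, -0.00986656, -0.06643998],
       [ 0.06639407,  0.00491026, -0.9977814 ]]), 't': array([  -2.10855586,  531.19683401, 1680.31720291])}
{'vfov': 71.52024857502737, 'cx': 278.70056972367297, 'cy': 211.78449496996387, 'distortion': array([-0.01183776,  0.        ,  0.        ,  0.        ,  0.        ]), 'T_tool_cam': array([[ 9.99999781e-01, -3.61018030e-05, -6.60993396e-04,
        -1.51192552e+00],
       [ 6.26320225e-04, -2.71695789e-01,  9.62382983e-01,
        -1.23012264e+02],
       [-2.14332883e-04, -9.62383186e-01, -2.71695707e-01,
         6.81723653e+01],
       [ 0.00000000e+00,  0.00000000e+00,  0.00000000e+00,
         1.00000000e+00]])}
```

View pics/scene0.png

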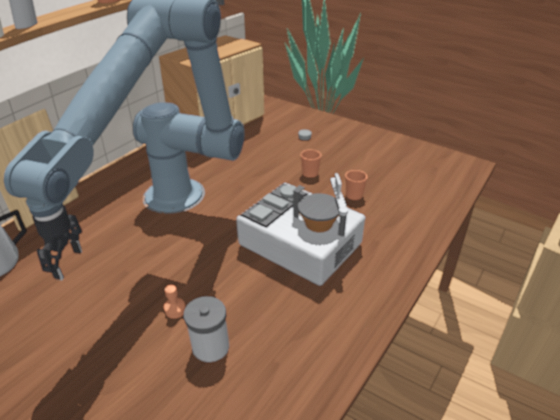

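View pics/top0.png

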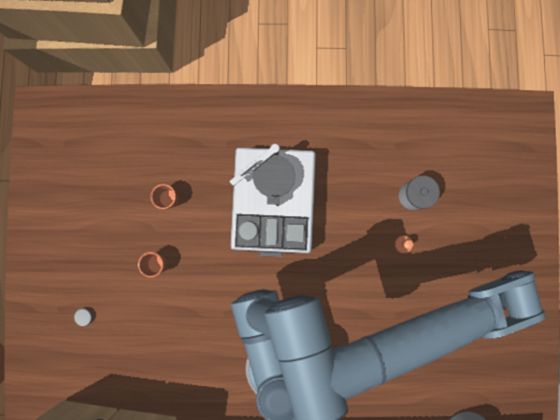

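The top view shows the machine at columns 232–315 and rows 148–253. Its keys, left to right, are round (248,231), bar (271,232) and square (296,233). The latch arm runs from (275,150) to (235,183). The cups are at the left (163,196; 150,264), the canister and tamper at the right (420,192; 404,244).

```bash
cat > h.py <<'E'
import numpy as np,cv2
from bench import *
def K(ci): 
    f=210/np.tan(np.radians(ci['vfov'])/2); return np.array([[f,0,ci['cx']],[0,f,ci['cy']],[0,0,1]])
def ray(ci,uv,Rwc=None,o=None):
    q=cv2.undistortPoints(np.array(uv,float).reshape(-1,1,2),K(ci),ci['distortion']).reshape(-1,2)
    q=np.c_[q,np.ones(len(q))]
    return q@ci['R'], -ci['R'].T@ci['t']
def onz(ci,uv,z):
    d,o=ray(ci,uv); return o+d*((z-o[2])/d[:,2])[:,None]
def proj(ci,X):
    return cv2.projectPoints(np.array(X,float).reshape(-1,1,3),cv2.Rodrigues(ci['R'])[0],ci['t'],K(ci),ci['distortion'])[0].reshape(-1,2)
E
python3 - <<'E'
from h import *
z=np.load('top0.npz');p,d=z['p'],z['d'];ci=camera_info('top')
H,W=d.shape
v,u=np.mgrid[:H,:W]
q=cv2.undistortPoints(np.c_[u.ravel(),v.ravel()].astype(float).reshape(-1,1,2),K(ci),ci['distortion']).reshape(-1,2)
C=np.c_[q,np.ones(len(q))]*d.reshape(-1,1)
X=((C-ci['t'])@ci['R']).reshape(H,W,3); np.save('top0X.npy',X)
roi=np.zeros((H,W),bool);roi[130:262,220:330]=1
m=(roi&(X[...,2]>105)).astype(np.uint8)
m2=(roi&(abs(X[...,2]-120)<12)&(p.min(2)>150)).astype(np.uint8)
c=max(cv2.findContours(m2,0,2)[0],key=cv2.contourArea)
hull=cv2.convexHull(c); r=cv2.minAreaRect(hull);print(r)
b=onz(ci,cv2.boxPoints(r),120);print(b.round(1), b.mean(0))
g=p[205:256,225:320]; cv2.imwrite('pics/crop0.png',cv2.resize(p[140:260,222:325],None,fx=5,fy=5,interpolation=2))
for n,uv in dict(round=(248,231),bar=(271.5,232),sq=(296,233)).items(): print(n,onz(ci,[uv],138))
print('arm',onz(ci,[(275,150),(235,183)],209))
for nm,x0,x1,y0,y1 in [('cupa',145,185,180,210),('cupb',135,180,250,280),('can',395,445,170,215),('tamp',390,420,232,256)]:
    s=X[y0:y1,x0:x1].reshape(-1,3); s=s[s[:,2]>35]; print(nm,s.min(0).round(),s.max(0).round())
E
```

```text
((272.2061767578125, 199.9639129638672), (79.59963989257812, 101.62234497070312), 2.6025619506835938)
[[394.5 161.1 120. ]
 [710.8 152.1 120. ]
 [701.6 -96.4 120. ]
 [386.  -84.  120. ]] [548.22859498  33.17824563 120.        ]
round [[449.95618059 105.40288973 138.        ]]
bar [[447.66412039  33.65787757 138.        ]]
sq [[445.3686316  -41.04702634 138.        ]]
arm [[687.63500402  24.41153875 209.        ]
 [588.76988038 140.64668837 209.        ]]
cupa [418.  -5.  35.] [ 598.  425. 1712.]
cupb [305.  -5.  35.] [ 418.  459. 1712.]
can [ 418. -485.   35.] [ 629.   -5. 1712.]
tamp [ 398. -411.   35.] [ 427.   -5. 1712.]
```

View pics/crop0.png

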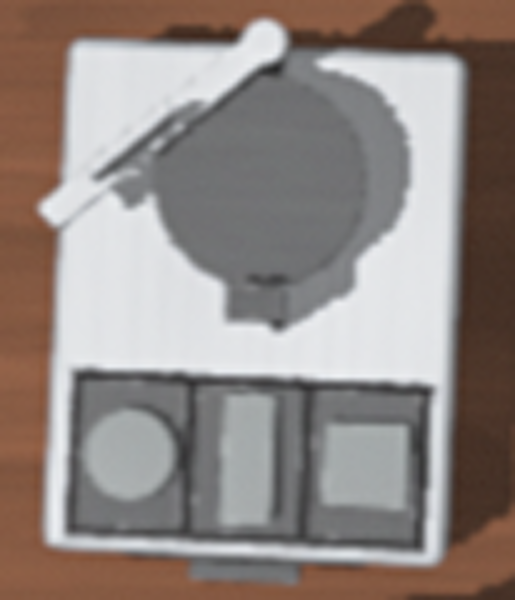

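```bash
python3 - <<'E'
from h import *
z=np.load('top0.npz');p,d=z['p'],z['d'];ci=camera_info('top');X=np.load('top0X.npy')
g=cv2.cvtColor(p,cv2.COLOR_BGR2GRAY)
m=np.zeros_like(g);r=(slice(216,249),slice(237,309));m[r]=((g[r]>135)&(g[r]<205)).astype(np.uint8)
n,l,s,c=cv2.connectedComponentsWithStats(m)
for i in range(1,n):
    if s[i,4]>40: print(s[i],c[i].round(1),onz(ci,[c[i]],138).round(1),np.median(X[l==i],0).round(1))
Z=X[...,2];roi=np.zeros_like(m,bool);roi[140:205,222:325]=1
t=X[roi&(Z>225)&(Z<300)];print('tab',len(t),t.round(0)[:12].tolist(),t.mean(0))
a=X[roi&(Z>196)&(Z<216)];print('arm',len(a));print(cv2.fitLine(a[:,:2].astype(np.float32),cv2.DIST_HUBER,0,.01,.01).ravel(),a.min(0),a.max(0))
s=state();print(s['clock'])
def mach(c,yaw,p): 
    C,S=np.cos(yaw),np.sin(yaw);return c+np.array([C*p[0]-S*p[1],S*p[0]+C*p[1]])
E
```

```text
[266 219  11  26 260] [270.7 231.5] [[449.1  36.3 138. ]] [447.8  35.4 137.9]
[239 222  18  18 257] [247.1 230.4] [[451.6 108.  138. ]] [452.7 108.3 137.9]
[286 225  18  17 274] [294.3 232.8] [[445.9 -36.  138. ]] [445.4 -35.2 137.5]
tab 81 [[649.0, 87.0, 240.0], [648.0, 83.0, 248.0], [649.0, 81.0, 244.0], [645.0, 89.0, 251.0], [645.0, 86.0, 248.0], [646.0, 84.0, 243.0], [645.0, 80.0, 250.0], [642.0, 95.0, 247.0], [642.0, 92.0, 248.0], [643.0, 89.0, 244.0], [642.0, 86.0, 249.0], [642.0, 83.0, 251.0]] [628.85885797 103.32897109 243.87668248]
arm 342
[  0.6596956  -0.7515329 644.98663    79.95761  ] [528.53678515 -26.49510337 196.30952084] [705.28429792 155.42725825 215.86224319]
0.1
```

```bash
cat >> h.py <<'E'
def shifts(pts):
    s=state();R=s['eef_rot'];p=s['ee_pos']
    print('t',round(s['clock'],2),'p',p.round(1),'F',s['contact_force'].round(1),'azx',np.degrees(np.arctan2(R[1,0],R[0,0])).round(2),'gap',s['finger_gap'].round(1))
    for q in pts: print(q,(R.T@(np.array(q)-p)/10).round(2))
E
python3 - <<'E'
from h import *
shifts([(286,-583,340),(476,-223,340),(667,136,340)])
E
```

```text
Traceback (most recent call last):
  File "h.py", line 15, in shifts
    print('t',round(s['clock'],2),'p',p.round(1),'F',s['contact_force'].round(1),'azx',np.degrees(np.arctan2(R[1,0],R[0,0])).round(2),'gap',s['finger_gap'].round(1))
                                                                                                                                            ^^^^^^^^^^^^^^^^^^^^^
AttributeError: 'float' object has no attribute 'round'
```

```bash
sed -i "s/s\['finger_gap'\].round(1)/round(s['finger_gap'],1)/" h.py
python3 - <<'E'
from h import *
shifts([(286,-583,340),(476,-223,340),(667,136,340)])
E
```

```text
t 0.1 p [ 286.  -583.2  249.3] F [ 0.4 -0.1 -0.6] azx -63.88 gap 85.6
(286, -583, 340) [-0.03 -9.07  0.01]
(476, -223, 340) [-23.99  -9.02  32.92]
(667, 136, 340) [-47.82  -8.97  65.87]
```

Emit:
arm_command --moves '[{"fingers": -1,"x": 0,"y": -4,"z": 0,"twist": 0},{"fingers": -1,"x": 0,"y": -9,"z": 0,"twist": 0},{"fingers": -1,"x": -3,"y": -9,"z": 4,"twist": -5},{"fingers": -1,"x": -6,"y": -9,"z": 8,"twist": -10},{"fingers": -1,"x": -9,"y": -9,"z": 12,"twist": -15},{"fingers": -1,"x": -12,"y": -9,"z": 16,"twist": -20},{"fingers": -1,"x": -15,"y": -9,"z": 20,"twist": -25},{"fingers": -1,"x": -18,"y": -9,"z": 24,"twist": -30}]' --squeeze 30

```text
clock: 0.9
ee_pos: [422.7, -314.0, 339.2]
eef_rot: [[0.832, -0.001, 0.555], [-0.555, 0.002, 0.832], [-0.002, -1.0, 0.001]]
contact_force: [0.9, 0.0, 0.0]
finger_gap: 0.2
```

```bash
python3 - <<'E'
from h import *
shifts([(476,-223,340),(667,136,340)])
E
```

```text
t 0.9 p [ 422.7 -314.   339.2] F [0.9 0.  0. ] azx -33.7 gap 0.2
(476, -223, 340) [-0.61 -0.06 10.53]
(667, 136, 340) [-4.64  0.   51.  ]
```

Emit:
arm_command --moves '[{"fingers": -1,"x": -0.5,"y": 0,"z": 5,"twist": -5},{"fingers": -1,"x": -1,"y": 0,"z": 10,"twist": -10},{"fingers": -1,"x": -1.5,"y": 0,"z": 15,"twist": -15},{"fingers": -1,"x": -2,"y": 0,"z": 20,"twist": -20},{"fingers": -1,"x": -2.5,"y": 0,"z": 25,"twist": -25},{"fingers": -1,"x": -3,"y": 0,"z": 30,"twist": -30},{"fingers": -1,"x": -3.5,"y": 0,"z": 35,"twist": -31.5},{"fingers": -1,"x": -3.5,"y": 0,"z": 38,"twist": -31.5}]'

```text
clock: 1.7
ee_pos: [604.9, 24.7, 339.3]
eef_rot: [[0.999, -0.001, 0.035], [-0.035, 0.003, 0.999], [-0.002, -1.0, 0.003]]
contact_force: [0.5, 0.9, -0.2]
finger_gap: 0.3
```

```bash
python3 - <<'E'
from h import *
shifts([(667,136,340),(667,136,242)])
p,d=grab_frame('wrist');cv2.imwrite('pics/w1.png',p)
E
```

```text
t 1.7 p [604.9  24.7 339.3] F [ 0.5  0.9 -0.2] azx -2.03 gap 0.3
(667, 136, 340) [ 5.81 -0.05 11.34]
(667, 136, 242) [ 5.83  9.75 11.31]
```

View pics/w1.png

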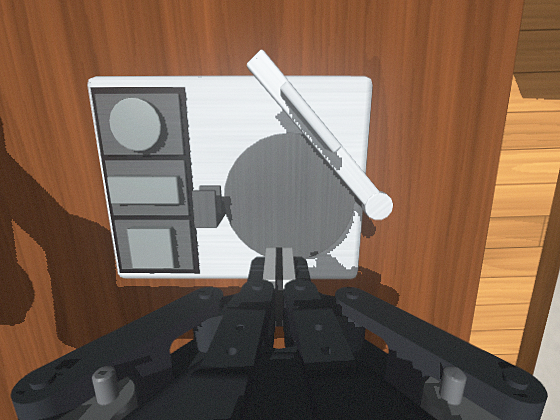

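The wrist view shows the open latch from its pivot (378,207) to its end (257,58), the catch at (208,206) and the closed fingertips at (281,265), above the lid. Next I move behind the tab and descend.

Emit:
arm_command --moves '[{"fingers": -1,"x": 2,"y": 0,"z": 4,"twist": 0},{"fingers": -1,"x": 4,"y": 0,"z": 8,"twist": 0},{"fingers": -1,"x": 5.8,"y": 0,"z": 11.3,"twist": 0},{"fingers": -1,"x": 5.8,"y": 0,"z": 11.3,"twist": 0},{"fingers": -1,"x": 5.8,"y": 3,"z": 11.3,"twist": 0},{"fingers": -1,"x": 5.8,"y": 6,"z": 11.3,"twist": 0},{"fingers": -1,"x": 5.8,"y": 9,"z": 11.3,"twist": 0},{"fingers": -1,"x": 5.8,"y": 9.7,"z": 11.3,"twist": 0}]'

```text
clock: 2.55
ee_pos: [665.4, 138.2, 237.3]
eef_rot: [[0.999, -0.009, 0.034], [-0.034, 0.004, 0.999], [-0.009, -1.0, 0.004]]
contact_force: [-0.6, -0.1, -1.6]
finger_gap: 0.2
```

```bash
python3 - <<'E'
from h import *
P=np.array([693.8,26.9])
pts=[]
for f,o in [(.866,25),(.7,22),(.55,20),(.4,18),(.25,17),(.15,17),(.1,17),(.038,15)]:
    q=P+100*np.array([-np.cos(f),np.sin(f)])+o*np.array([np.sin(f),np.cos(f)]);pts.append((*q.round(1),241.5))
shifts(pts)
p,d=grab_frame('scene');cv2.imwrite('pics/s1.png',cv2.resize(p[120:300,200:420],None,fx=3,fy=3))
E
```

```text
t 2.55 p [665.4 138.2 237.3] F [-0.6 -0.1 -1.6] azx -1.94 gap 0.2
(np.float64(648.1), np.float64(119.3), 241.5) [-1.67 -0.41 -1.95]
(np.float64(631.5), np.float64(108.1), 241.5) [-3.29 -0.4  -3.13]
(np.float64(619.0), np.float64(96.2), 241.5) [-4.5  -0.4  -4.36]
(np.float64(608.7), np.float64(82.4), 241.5) [-5.48 -0.39 -5.77]
(np.float64(601.1), np.float64(68.1), 241.5) [-6.2  -0.39 -7.23]
(np.float64(597.5), np.float64(58.7), 241.5) [-6.52 -0.39 -8.18]
(np.float64(596.0), np.float64(53.8), 241.5) [-6.66 -0.39 -8.67]
(np.float64(594.4), np.float64(45.7), 241.5) [-6.79 -0.4  -9.49]
```

View pics/s1.png

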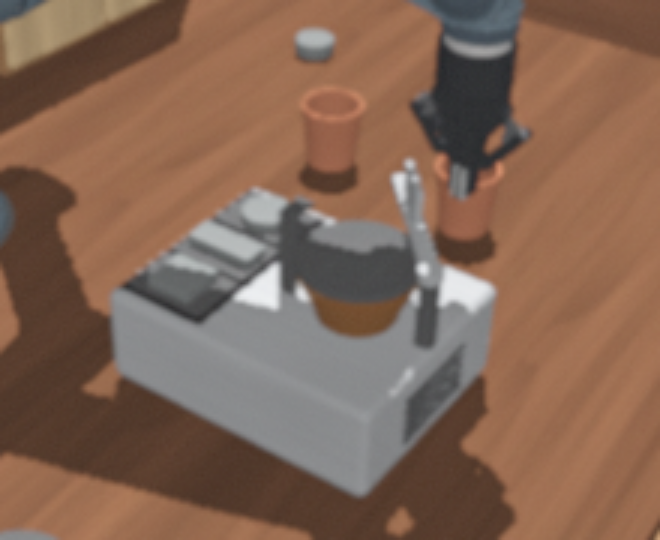

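The scene crop shows the fingertips (462,180) behind the latch tab, clear of it. I push along the arc over two calls.

Emit:
arm_command --moves '[{"fingers": -1,"x": -0.8,"y": -0.4,"z": -1,"twist": 0},{"fingers": -1,"x": -1.7,"y": -0.4,"z": -2,"twist": 0},{"fingers": -1,"x": -2.5,"y": -0.4,"z": -2.5,"twist": 0},{"fingers": -1,"x": -3.3,"y": -0.4,"z": -3.1,"twist": 0},{"fingers": -1,"x": -3.9,"y": -0.4,"z": -3.7,"twist": 0},{"fingers": -1,"x": -4.5,"y": -0.4,"z": -4.4,"twist": 0},{"fingers": -1,"x": -5,"y": -0.4,"z": -5,"twist": 0},{"fingers": -1,"x": -5.5,"y": -0.4,"z": -5.8,"twist": 0}]'

```text
clock: 3.4
ee_pos: [608.7, 81.8, 242.6]
eef_rot: [[0.999, -0.007, 0.034], [-0.034, 0.005, 0.999], [-0.007, -1.0, 0.004]]
contact_force: [0.7, 0.0, 0.6]
finger_gap: -0.1
```

```bash
python3 - <<'E'
from h import *
shifts([(601.1,68.1,241.5),(597.5,58.7,241.5),(596,53.8,241.5),(594.4,45.7,241.5)])
p,d=grab_frame('wrist');cv2.imwrite('pics/w2.png',p)
E
```

```text
t 3.4 p [608.7  81.8 242.6] F [0.7 0.  0.6] azx -1.92 gap -0.1
(601.1, 68.1, 241.5) [-0.71  0.11 -1.4 ]
(597.5, 58.7, 241.5) [-1.04  0.11 -2.35]
(596, 53.8, 241.5) [-1.18  0.11 -2.84]
(594.4, 45.7, 241.5) [-1.31  0.1  -3.66]
```

View pics/w2.png

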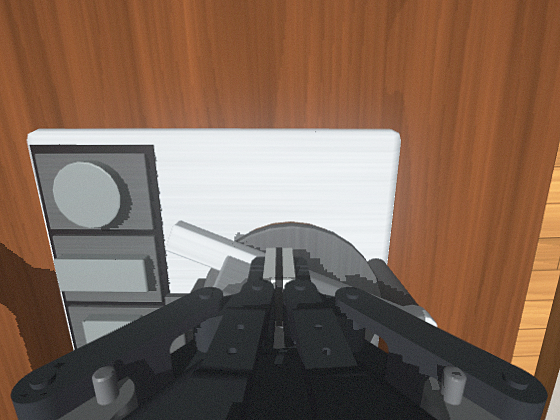

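The wrist view shows the latch arm moving with the fingers. Its end is at (180,240), partly closed. I continue to the stop.

Emit:
arm_command --moves '[{"fingers": -1,"x": -0.4,"y": 0.1,"z": -0.7,"twist": 0},{"fingers": -1,"x": -0.7,"y": 0.1,"z": -1.4,"twist": 0},{"fingers": -1,"x": -0.9,"y": 0.1,"z": -1.9,"twist": 0},{"fingers": -1,"x": -1,"y": 0.1,"z": -2.4,"twist": 0},{"fingers": -1,"x": -1.1,"y": 0.1,"z": -2.7,"twist": 0},{"fingers": -1,"x": -1.2,"y": 0.1,"z": -3,"twist": 0},{"fingers": -1,"x": -1.3,"y": 0.1,"z": -3.3,"twist": 0},{"fingers": -1,"x": -1.3,"y": 0.1,"z": -3.5,"twist": 0}]'

```text
clock: 4.25
ee_pos: [593.7, 46.1, 241.4]
eef_rot: [[0.999, -0.009, 0.034], [-0.034, 0.004, 0.999], [-0.009, -1.0, 0.004]]
contact_force: [-0.4, 1.2, 0.1]
finger_gap: 0.2
```

```bash
python3 - <<'E'
from h import *
shifts([(594.4,45.7,241.5)])
p,d=grab_frame('top');cv2.imwrite('pics/t2.png',cv2.resize(p[130:260,200:330],None,fx=4,fy=4,interpolation=2))
p,d=grab_frame('wrist');cv2.imwrite('pics/w3.png',p)
E
```

```text
t 4.25 p [593.7  46.1 241.4] F [-0.4  1.2  0.1] azx -1.97 gap 0.2
(594.4, 45.7, 241.5) [ 0.07 -0.01 -0.04]
```

View pics/w3.png

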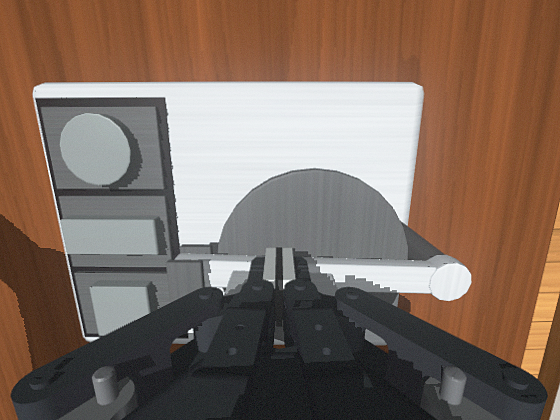

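The wrist view shows the arm lying nearly along the machine's x, with its end by the catch (190,262), but there is no stop force yet. I press on gently.

Emit:
arm_command --moves '[{"fingers": -1,"x": 0,"y": 0,"z": -0.1,"twist": 0},{"fingers": -1,"x": 0,"y": 0,"z": -0.2,"twist": 0},{"fingers": -1,"x": 0,"y": 0,"z": -0.3,"twist": 0},{"fingers": -1,"x": 0,"y": 0,"z": -0.4,"twist": 0},{"fingers": -1,"x": 0,"y": 0,"z": -0.4,"twist": 0},{"fingers": -1,"x": 0,"y": 0,"z": -0.5,"twist": 0},{"fingers": -1,"x": 0,"y": 0,"z": -0.5,"twist": 0},{"fingers": -1,"x": 0,"y": 0,"z": -0.5,"twist": 0}]'

```text
clock: 5.15
ee_pos: [593.7, 42.8, 241.4]
eef_rot: [[0.999, -0.008, 0.034], [-0.034, 0.007, 0.999], [-0.009, -1.0, 0.007]]
contact_force: [0.5, 8.7, 0.3]
finger_gap: -0.1
```

The 8.7 N reading suggests the stop. I push once more briefly, then back off and rise.

Emit:
arm_command --moves '[{"fingers": -1,"x": 0,"y": 0,"z": -0.4,"twist": 0},{"fingers": -1,"x": 0,"y": 0,"z": -0.4,"twist": 0},{"fingers": -1,"x": 0,"y": 0,"z": -0.4,"twist": 0},{"fingers": -1,"x": 0,"y": 0,"z": -0.4,"twist": 0},{"fingers": -1,"x": 0,"y": 0,"z": 1.5,"twist": 0},{"fingers": -1,"x": 0,"y": 0,"z": 3,"twist": 0},{"fingers": -1,"x": 0,"y": -3,"z": 4,"twist": 0},{"fingers": -1,"x": 0,"y": -6,"z": 4,"twist": 0}]'

```text
clock: 5.95
ee_pos: [594.9, 83.5, 301.1]
eef_rot: [[0.999, -0.011, 0.032], [-0.032, 0.007, 0.999], [-0.011, -1.0, 0.007]]
contact_force: [0.9, -0.4, -0.3]
finger_gap: -0.2
```

```bash
python3 - <<'E'
from h import *
s=state();R=s['eef_rot'];p0=s['ee_pos']
p,d=grab_frame('wrist');cv2.imwrite('pics/w4.png',p);np.savez('w4.npz',p=p,d=d,R=R,p0=p0)
shifts([(451.6,108,300),(451.6,108,240)])
E
```

```text
t 6.0 p [597.6  82.9 308.5] F [ 2.5 -0.4  4.8] azx -1.87 gap -0.1
(451.6, 108, 300) [-14.67   0.87   2.03]
(451.6, 108, 240) [-14.67   6.87   1.99]
```

View pics/w4.png

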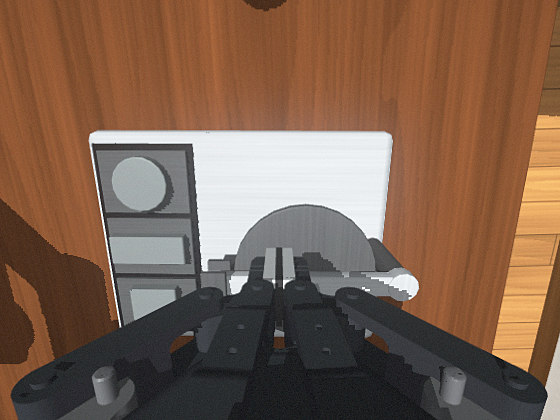

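Emit:
arm_command --moves '[{"fingers": -1,"x": -3,"y": 0.5,"z": 0.5,"twist": 0},{"fingers": -1,"x": -6,"y": 0.5,"z": 1,"twist": 0},{"fingers": -1,"x": -9,"y": 0.9,"z": 1.5,"twist": 0},{"fingers": -1,"x": -12,"y": 0.9,"z": 2,"twist": 0},{"fingers": -1,"x": -14,"y": 0.9,"z": 2,"twist": 0},{"fingers": -1,"x": -14.7,"y": 0.9,"z": 2,"twist": 0},{"fingers": -1,"x": -14.7,"y": 0.9,"z": 2,"twist": 0},{"fingers": -1,"x": -14.7,"y": 0.9,"z": 2,"twist": 0}]'

```text
clock: 6.8
ee_pos: [452.1, 107.5, 299.9]
eef_rot: [[0.999, 0.001, 0.033], [-0.033, 0.006, 0.999], [0.001, -1.0, 0.006]]
contact_force: [0.5, -0.1, 0.2]
finger_gap: 0.1
```

```bash
python3 - <<'E'
from h import *
shifts([(451.6,108,175),(451.6,108,165)])
p,d=grab_frame('top');cv2.imwrite('pics/t3.png',cv2.resize(p[130:260,200:330],None,fx=4,fy=4,interpolation=2))
s=state();R=s['eef_rot'];p0=s['ee_pos']
p,d=grab_frame('wrist');cv2.imwrite('pics/w5.png',p);np.savez('w5.npz',p=p,d=d,R=R,p0=p0)
ci=camera_info('wrist');T=ci['T_tool_cam']
Rc=R@T[:3,:3]; o=R@T[:3,3]+p0
ci['R']=Rc.T; ci['t']=-Rc.T@o
P=[(451.6,108,138),(449.1,36.3,138),(446,-36,138)]
print(proj(ci,P).round(1), proj(ci,p0+R@[0,19,0]))
E
```

```text
t 6.8 p [452.1 107.5 299.9] F [ 0.5 -0.1  0.2] azx -1.89 gap 0.1
(451.6, 108, 175) [-0.06 12.49 -0.02]
(451.6, 108, 165) [-0.06 13.49 -0.03]
[[279.5 202.3]
 [279.3 267.5]
 [278.7 325.4]] [[281.26282511 265.61246818]]
```

View pics/t3.png

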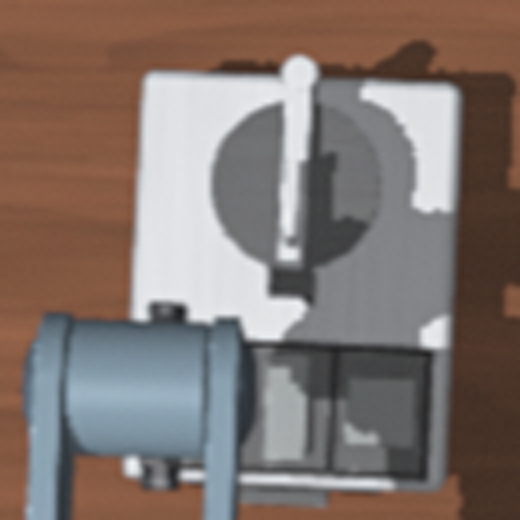

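View pics/w5.png

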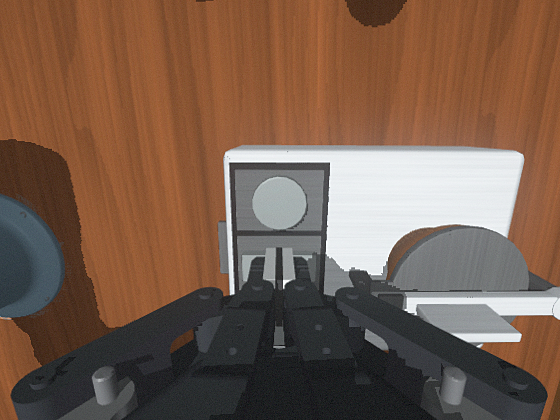

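The wrist view has the round key at (280,203), against a prediction of (279.5,202.3), so the calibration agrees. The top view shows the latch arm along the machine axis with its end in the catch (290,265). I descend on the round key.

Emit:
arm_command --moves '[{"fingers": -1,"x": 0,"y": 3,"z": 0,"twist": 0},{"fingers": -1,"x": 0,"y": 6,"z": 0,"twist": 0},{"fingers": -1,"x": 0,"y": 9,"z": 0,"twist": 0},{"fingers": -1,"x": 0,"y": 11,"z": 0,"twist": 0},{"fingers": -1,"x": 0,"y": 12.5,"z": 0,"twist": 0},{"fingers": -1,"x": 0,"y": 13.5,"z": 0,"twist": 0},{"fingers": -1,"x": 0,"y": 13.5,"z": 0,"twist": 0},{"fingers": -1,"x": 0,"y": 13.5,"z": 0,"twist": 0}]'

```text
clock: 7.7
ee_pos: [452.8, 108.2, 165.2]
eef_rot: [[0.999, 0.001, 0.033], [-0.033, 0.006, 0.999], [0.001, -1.0, 0.006]]
contact_force: [-0.0, 0.3, 0.6]
finger_gap: -0.1
```

Emit:
arm_command --moves '[{"fingers": -1,"x": 0,"y": 0.4,"z": 0,"twist": 0},{"fingers": -1,"x": 0,"y": 0.8,"z": 0,"twist": 0},{"fingers": -1,"x": 0,"y": 1.1,"z": 0,"twist": 0},{"fingers": -1,"x": 0,"y": 1.4,"z": 0,"twist": 0},{"fingers": -1,"x": 0,"y": 1.7,"z": 0,"twist": 0},{"fingers": -1,"x": 0,"y": 1.8,"z": 0,"twist": 0},{"fingers": -1,"x": 0,"y": 1.8,"z": 0,"twist": 0},{"fingers": -1,"x": 0,"y": 1.8,"z": 0,"twist": 0}]'

```text
clock: 8.5
ee_pos: [453.4, 108.3, 148.8]
eef_rot: [[0.999, 0.002, 0.033], [-0.033, 0.006, 0.999], [0.001, -1.0, 0.006]]
contact_force: [-4.5, -0.8, 12.1]
finger_gap: 0.3
```

The 12 N reading is above the 5.5 N spring, so the key is at its bottom stop. I give a slightly firmer press, then rise and shift over the bar key (72 mm along -z).

Emit:
arm_command --moves '[{"fingers": -1,"x": 0,"y": 0.25,"z": 0,"twist": 0},{"fingers": -1,"x": 0,"y": 0.25,"z": 0,"twist": 0},{"fingers": -1,"x": 0,"y": -1.5,"z": 0,"twist": 0},{"fingers": -1,"x": 0,"y": -3,"z": 0,"twist": 0},{"fingers": -1,"x": 0,"y": -3,"z": 0,"twist": 0},{"fingers": -1,"x": 0,"y": -3,"z": -2.5,"twist": 0},{"fingers": -1,"x": 0,"y": -3,"z": -5,"twist": 0},{"fingers": -1,"x": 0,"y": -3,"z": -7.2,"twist": 0}]'

```text
clock: 9.3
ee_pos: [450.2, 35.5, 177.1]
eef_rot: [[0.999, -0.0, 0.033], [-0.033, 0.006, 0.999], [-0.0, -1.0, 0.006]]
contact_force: [0.1, -0.2, 0.7]
finger_gap: -0.2
```

```bash
python3 - <<'E'
from h import *
shifts([(449.1,36.3,165)])
p,d=grab_frame('scene');cv2.imwrite('pics/s3.png',cv2.resize(p[150:300,220:400],None,fx=4,fy=4,interpolation=2))
s=state();R=s['eef_rot'];p0=s['ee_pos']
p,d=grab_frame('wrist');cv2.imwrite('pics/w6.png',p)
E
```

```text
t 9.3 p [450.2  35.5 177.1] F [ 0.1 -0.2  0.7] azx -1.87 gap -0.2
(449.1, 36.3, 165) [-0.11  1.21  0.07]
```

View pics/s3.png

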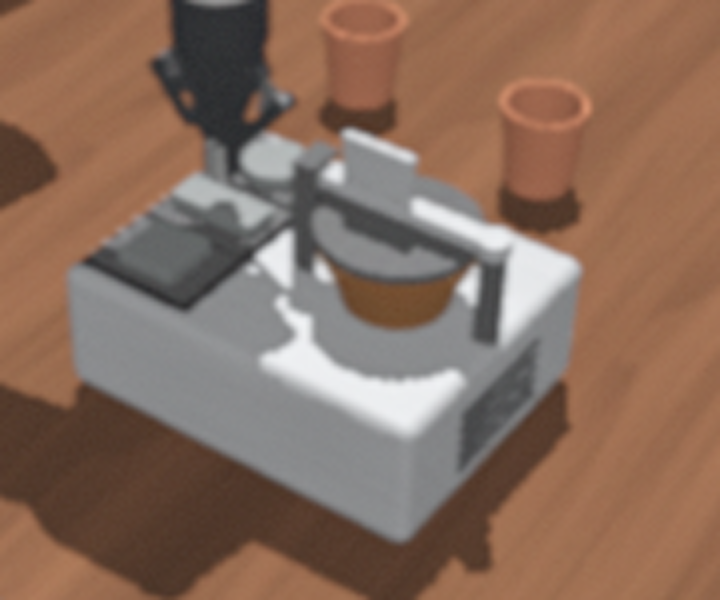

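View pics/w6.png

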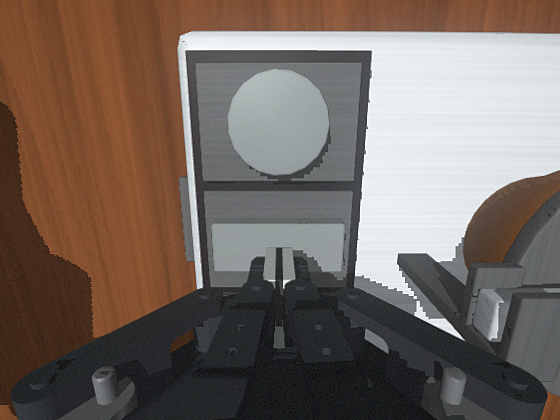

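The scene view shows the latch end in the catch and the round key up again. The wrist view has the bar key at (278,240) under the tips. I press the bar key.

Emit:
arm_command --moves '[{"fingers": -1,"x": -0.1,"y": 0.5,"z": 0.05,"twist": 0},{"fingers": -1,"x": -0.1,"y": 1.0,"z": 0.05,"twist": 0},{"fingers": -1,"x": -0.1,"y": 1.5,"z": 0.05,"twist": 0},{"fingers": -1,"x": -0.1,"y": 2,"z": 0.05,"twist": 0},{"fingers": -1,"x": -0.1,"y": 2.5,"z": 0.05,"twist": 0},{"fingers": -1,"x": -0.1,"y": 3,"z": 0.05,"twist": 0},{"fingers": -1,"x": -0.1,"y": 3,"z": 0.05,"twist": 0},{"fingers": -1,"x": -0.1,"y": 3,"z": 0.05,"twist": 0}]'

```text
clock: 10.2
ee_pos: [449.4, 35.9, 148.7]
eef_rot: [[0.999, -0.002, 0.036], [-0.035, 0.006, 0.999], [-0.002, -1.0, 0.006]]
contact_force: [-8.6, 3.4, 15.5]
finger_gap: -0.3
```

The bar key is home: 15.5 N at the same height. I repeat the firm press, then rise and shift over the square key.

Emit:
arm_command --moves '[{"fingers": -1,"x": 0,"y": 0.2,"z": 0,"twist": 0},{"fingers": -1,"x": 0,"y": 0.2,"z": 0,"twist": 0},{"fingers": -1,"x": 0,"y": -1.5,"z": 0,"twist": 0},{"fingers": -1,"x": 0,"y": -3,"z": 0,"twist": 0},{"fingers": -1,"x": 0,"y": -3,"z": 0,"twist": 0},{"fingers": -1,"x": 0,"y": -3,"z": -2.5,"twist": 0},{"fingers": -1,"x": 0,"y": -3,"z": -5,"twist": 0},{"fingers": -1,"x": 0,"y": -3,"z": -7.2,"twist": 0}]'

```text
clock: 11.0
ee_pos: [446.4, -36.9, 177.2]
eef_rot: [[0.999, -0.003, 0.035], [-0.035, 0.007, 0.999], [-0.003, -1.0, 0.007]]
contact_force: [0.4, -0.1, 1.0]
finger_gap: 0.2
```

```bash
python3 - <<'E'
from h import *
shifts([(446,-36,165)])
p,d=grab_frame('wrist');cv2.imwrite('pics/w7.png',p)
E
```

```text
t 11.0 p [446.4 -36.9 177.2] F [ 0.4 -0.1  1. ] azx -2.01 gap 0.2
(446, -36, 165) [-0.04  1.22  0.08]
```

View pics/w7.png

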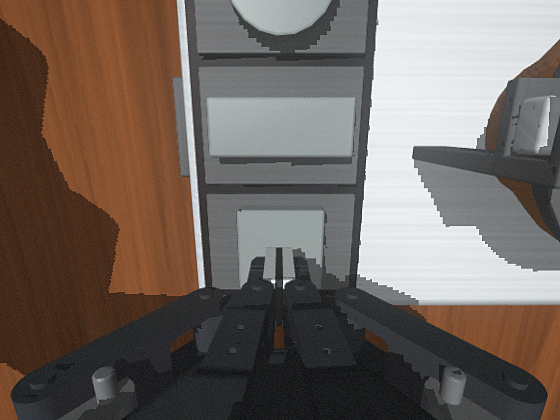

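The wrist view shows the round (283,5) and bar (281,127) keys up and the square key (281,245) under the tips. I press the square key.

Emit:
arm_command --moves '[{"fingers": -1,"x": 0,"y": 0.5,"z": 0.1,"twist": 0},{"fingers": -1,"x": 0,"y": 1.0,"z": 0.1,"twist": 0},{"fingers": -1,"x": 0,"y": 1.5,"z": 0.1,"twist": 0},{"fingers": -1,"x": 0,"y": 2,"z": 0.1,"twist": 0},{"fingers": -1,"x": 0,"y": 2.5,"z": 0.1,"twist": 0},{"fingers": -1,"x": 0,"y": 3,"z": 0.1,"twist": 0},{"fingers": -1,"x": 0,"y": 3,"z": 0.1,"twist": 0},{"fingers": -1,"x": 0,"y": 3,"z": 0.1,"twist": 0}]'

```text
clock: 11.85
ee_pos: [446.6, -37.5, 148.8]
eef_rot: [[0.999, -0.004, 0.037], [-0.037, 0.006, 0.999], [-0.004, -1.0, 0.006]]
contact_force: [-8.6, 4.2, 14.4]
finger_gap: -0.2
```

Emit:
arm_command --moves '[{"fingers": -1,"x": 0,"y": 0.2,"z": 0,"twist": 0},{"fingers": -1,"x": 0,"y": 0.2,"z": 0,"twist": 0},{"fingers": -1,"x": 0,"y": -2,"z": 0,"twist": 0},{"fingers": -1,"x": 0,"y": -5,"z": 0,"twist": 0},{"fingers": -1,"x": 0,"y": -9,"z": 0,"twist": 0},{"fingers": -1,"x": 0,"y": -12,"z": -3,"twist": 0},{"fingers": -1,"x": 0,"y": -14,"z": -6,"twist": 0},{"fingers": -1,"x": 0,"y": -14,"z": -6,"twist": 0}]'

```text
clock: 12.65
ee_pos: [446.6, -101.2, 291.9]
eef_rot: [[0.999, 0.002, 0.04], [-0.04, 0.002, 0.999], [0.002, -1.0, 0.002]]
contact_force: [-0.1, 0.2, -0.7]
finger_gap: -0.1
```

```bash
python3 - <<'E'
from h import *
shifts([])
p,d=grab_frame('top');cv2.imwrite('pics/t8.png',p)
p,d=grab_frame('scene');cv2.imwrite('pics/s8.png',cv2.resize(p[150:300,220:400],None,fx=4,fy=4,interpolation=2))
E
```

```text
t 12.65 p [ 446.6 -101.2  291.9] F [-0.1  0.2 -0.7] azx -2.27 gap -0.1
```

View pics/t8.png

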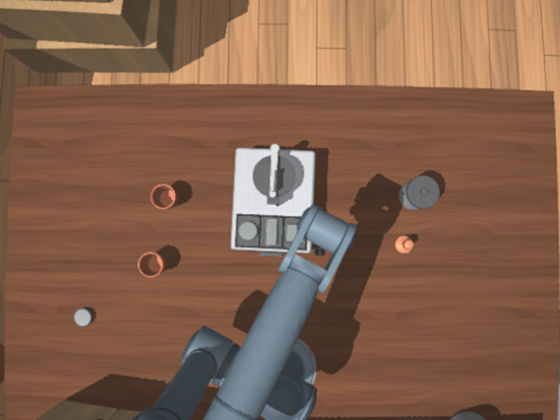

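View pics/s8.png

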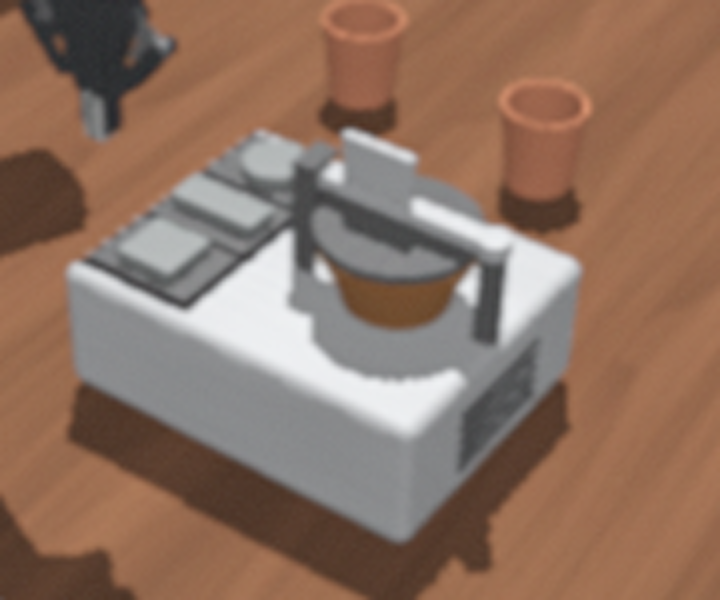

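The top view shows the cups (163,196; 150,264), canister (424,190) and tamper (404,244) where they were. The scene view shows all three keys up, the latch in its catch and the gripper clear. I hand the job in.

```bash
python3 -c "
from bench import *
print(sign_off())"
```

```text
the job is handed in; nothing more can be done
None
```

I swung the latch shut with the closed fingers, then pressed the round, bar and square keys in that order. The job was handed in after 12.65 s of the 48 s allowed; sign-off gives no verdict.

- **Latch:** it pushed back with 8.7 N at the end of its swing, so I took that as the stop. The pictures afterwards show the arm lying along the machine axis with its end in the catch; I judge the angle by eye to be within about 0.02 rad of closed.
- **Keys:** the presses read 12.1, 15.5 and 14.4 N, each above the 5.5 N spring. All three ended at the same tool height, which puts the fingertips about 8 mm below the keys' rest height. I then pressed each about 2 mm further before releasing it. The pictures show the round and bar keys up again before the next press, and all three up at the end.
- **Bystanders:** the cups, canister and tamper look unmoved in the last top view, compared by eye with the first one. The gripper was clear of everything, with about 0 N on the wrist.
- **Not checked:** the key tallies are hidden, so I could not see them directly. No check failed or disagreed.

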